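# Pass a sample tube through the port of the dry box

### The arm

A 6-joint arm with a two-finger parallel gripper is mounted at the origin on the work surface. World frame = base frame: x ahead of the robot, y to its left, z up, the work surface at z = 0. Lengths are in mm, angles in degrees, forces in N, time in s.
With the tool pointing down it reaches from about 350 to 875 mm from the base axis. Payload 15.5 kg.
Tool frame: the origin (TCP) lies on the mounting face of the last link; the fingertips stand env.finger_overhang ahead of it and the grasp point (between the pads) lies 155 mm ahead of it (env.finger_overhang is the distance from the TCP to the fingertips, in mm); z points along the fingers, y is the direction in which the jaws open and shut (so a half turn about z gives the same grasp; the last joint's range is limited). The gripper opens to 85 mm and grips with 20 to 120 N. Pads are 22 mm wide; open, the fingers measure 114 mm over their backs; the gripper's body (76 mm by 85 mm) begins 54 mm behind the grasp point. The pads swing forward as they close: fully open they stand 13 mm farther back than shut.
Start: joints at [-5.472, 28.281, 77.091, -0, 74.628, -5.472], TCP at [625.002, 0.003, 404.677] pointing down, gripper open.
Joint ranges: [-166.48, 166.48], [-47.26, 123.95], [12.59, 153.08], [-70.14, 250.14], [6.76, 159.57], [-176.63, 176.63]. Speed limits (degrees/s): [108.29, 108.29, 147.25, 172.46, 172.46, 172.46].

### API

Orientations are given as [roll, pitch, yaw] about the fixed x, y, z axes, in that order (R = Rz(yaw) Ry(pitch) Rx(roll)).
In Python, from rig import env gives the robot as it stands.
- The arm moves only by the tool apply_moves, never from a script. Its argument "moves" is a list of rows, each an object with "offset": the shift along the tool's x, y, z in mm, a list of three; "angular": the turn, a rotation vector about the tool's x, y, z in degrees, a list of three; "jaw": the opening, from 0 (shut) to 1 (fully open). In form: [{"offset": [tx, ty, tz], "angular": [wx, wy, wz], "jaw": jaw}, ...]. A call has 1 to 8 rows; each row shifts and turns the commanded pose from where the row before left it, along the tool's axes as they then stand; what a row does not reach is not made up. A row lasts 1/12 s, in which the tool goes at most 41.7 mm and 7.16 degrees, less where a joint would pass 70% of its speed; a pose out of reach is approached as far as the arm can. A call is refused whole if a number of a shift passes 41.7 or a number of a turn 7.16, either way. A call with a gripper value outside its range is refused whole. The fingers move at their own pace and stop on an object; "force" is the grip in N (left out, the last holds). Time passes only in rows, so rows that do not move let the fingers close. It gives the time, the measured TCP pose, the force and the opening at its end, in the units of the state.
- env.read_state(): the state, without advancing time (a new reading comes with each control period).
- env.snapshot(name): name is "scene" or "side" or "wrist"; returns the picture (384x512x3 uint8, red, green, blue); there is no depth.
- env.camera_model(name): a dict with "intrinsics" (3x3 intrinsics, pixels), "R" (3x3) and "t" (3): a world point X has camera coordinates R X + t; the wrist camera has in their place "T_tool_cam" (4x4, takes a point from camera to tool coordinates, whose origin is the TCP and whose axes are the flange's). Camera axes: x right, y down, z forward; pixel columns grow to the right and rows downward; lengths in mm; the calibration is good to about 2 mm. The wrist camera is an equidistant fisheye: a pixel r from the principal point sees the ray r / f radians off the axis. A picture is of the moment at which its call begins: read the wrist's pose just before it. camera_model takes no time and is no camera call.
- env.hand_in(): hands the job in, once; it reports no verdict.
The state is a dict: "t": time; "q": joint angles; "joint_velocities": joint speeds; "effort": joint torques, N m; "ee_pos": TCP position; "eef_rot": TCP orientation; "ft_force": force on the tool from outside, world axes, zero at the start; "moment": the same for the moment, N m; "finger_gap": finger opening in mm.
Only numpy, scipy, OpenCV 4.12 (cv2) and the standard library are available. Lean on these libraries where they do the work, as an engineer would, in place of code of your own. Each camera call takes 0.05 s, during which the arm holds its last target.

### The job

Put the long sample tube into the dry box: lower it upright through the slot-shaped port in the box's lid, without the tube or the gripper touching the port's rim, and set it down standing on the box's floor, not dropped. Leave the short tube of the same make where it stands.

Things in the scene. Friction and masses are not known exactly. Their poses are not given: they have to be found in the camera images.
- long_tube_mid (a point): Centre (half-way up, 55 mm above its foot) of the long sample tube: plain white plastic cylinder with a 20 mm high grey screw cap, 32 mm in diameter throughout, 110 mm tall, about 80 g. Stands loose and upright on the table; z points up its axis. Grip cap or body anywhere; near the top the gripper enters the box less deeply.
- short_tube_mid (a point): Centre (half-way up, 35 mm above its foot) of the short sample tube: same white body, grey cap and 32 mm diameter, but only 70 mm tall. Stands upright on the table, to be left alone. (A squat white jar with a grey cap, 62 mm wide, is only a bystander too.)
- port_rim: Grey rim of the port, lining a rectangular slot in the dry box's lid. Origin: centre of the slot at the rim's top face, 123 mm above the table; z up. The open slot is 66 mm along x and 140 mm along y, its sides 15 mm deep; below is free space. Frame 14 mm broad, 8 mm above the lid. Fingers that close along y, the long side, have the most room to enter and open.
- dry_box: Dry box: closed tub with clear walls and a flat white lid, fixed on the table, 240 to 246 mm along x, 306 along y, port in the middle. Origin: centre of its underside, axes as the port's. Nothing on it is higher than 123 mm. Its inner floor is flat, 8 mm above the table and 115 mm below the rim's top: the long tube standing there has its centre 60 mm below the rim's top.
Mind the look-alikes: they are no part of the job. Leave any purple or turquoise look-alike of the part that bears long_tube_mid alone.

How it is judged:
By the outcome, as a careful person would: the job done as asked, in the order asked, and still so for the second after the job is handed in, with the robot touching nothing.
It also fails if it takes over 38 s, if anything falls off the work surface, if the arm or the gripper's body presses on something with over 40 N, if the wrist force passes 120 N, or if a joint passes its speed limit or range.

## Working session

There is one attempt and no reset: what is moved stays moved. The work goes in short steps, Python scripts to look and compute and a tool call to move; the robot and the scene stay as the last step left them, time stands still between calls to the robot, and variables do not carry over. Pictures are saved under pics/ and viewed, and the job is handed in when it is done.

Besides the shell and the picture viewer there is one more tool, called after "Call:" as a command line: name --argument value ..., lists and objects as JSON in quotes. apply_moves: Moves the arm, as the interface text tells. Its arguments: {"type":"object","properties":{"moves":{"type":"array"},"force":{"type":"number"}},"required":["moves"]}

```bash
mkdir -p pics; ls
python3 - <<'E'
from rig import env
import cv2
s=env.read_state(); print(s); print(env.finger_overhang)
for n in ["scene","side","wrist"]:
    im=env.snapshot(n); cv2.imwrite(f"pics/{n}0.png",im[:,:,::-1])
    print(n,env.camera_model(n))
E
```

```text
pics
{'t': 0.0, 'q': array([-5.47193100e+00,  2.83152822e+01,  7.71283248e+01, -1.35952961e-04,
        7.46268120e+01, -5.47004230e+00]), 'joint_velocities': array([-6.10198235e-02,  6.52289021e-02,  3.48749342e-02,  1.97689481e-03,
        4.25009041e-02, -8.81513371e-05]), 'effort': array([-2.68344644e-03, -8.82162237e+01, -3.83866239e+01, -4.40739132e-04,
        1.02696815e-02,  1.38197843e-04]), 'ee_pos': array([6.24850779e+02, 1.51153957e-02, 4.04088736e+02]), 'eef_rot': array([-1.79929889e+02, -6.58226955e-03,  8.99981434e+01]), 'ft_force': array([ 0.58318052, -0.34033862,  0.70281921]), 'moment': array([ 0.02366466, -0.00123503, -0.0023523 ]), 'finger_gap': 85.804044814734}
173.4
scene {'intrinsics': array([[347.83558429,   0.        , 256.37819963],
       [  0.        , 347.83558429, 198.23565524],
       [  0.        ,   0.        ,   1.        ]]), 'R': array([[-0.33614377,  0.94165201, -0.01728735],
       [ 0.70803541,  0.24056012, -0.66394028],
       [-0.62104205, -0.23541944, -0.74758575]]), 't': array([ 147.84690371, -319.25490089, 1165.51443252])}
side {'intrinsic
[... 200 characters left out ...]
.00743936],
       [-0.19215658, -0.70196889, -0.68579555],
       [ 0.19091745,  0.65872711, -0.72775623]]), 't': array([-478.36853621,  204.834988  ,  728.25851434])}
wrist {'intrinsics': array([[297.31863964,   0.        , 251.72482401],
       [  0.        , 297.31863964, 194.32608695],
       [  0.        ,   0.        ,   1.        ]]), 'T_tool_cam': array([[-8.57172045e-04, -9.50326962e-01, -3.11252198e-01,
         7.99917717e+01],
       [ 9.99999627e-01, -7.82301835e-04, -3.65392440e-04,
         7.63380345e-02],
       [ 1.03749122e-04, -3.11252396e-01,  9.50327278e-01,
         2.98368567e+01],
       [ 0.00000000e+00,  0.00000000e+00,  0.00000000e+00,
         1.00000000e+00]])}
```

View pics/scene0.png

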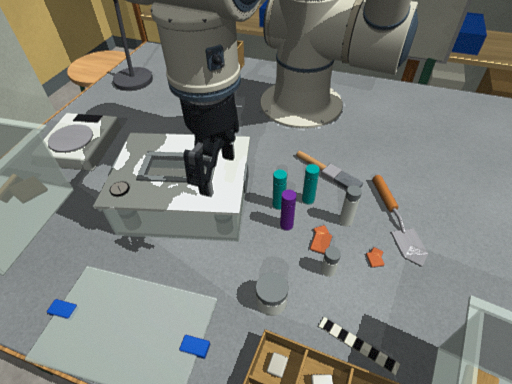

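View pics/side0.png

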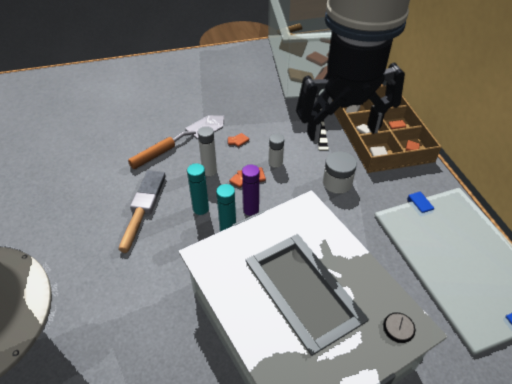

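View pics/wrist0.png

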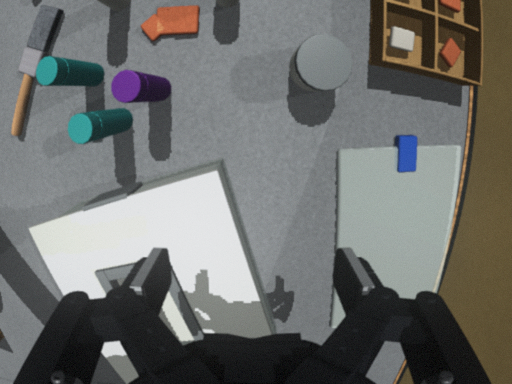

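The scene picture shows these candidates:
- The tall white tube with a grey cap at scene (350,203), side (207,150).
- The short white one at scene (330,262), side (276,152).
- The squat jar at scene (272,285).
- The turquoise ones at scene (279,188) and (311,184).
- The purple one at scene (288,210).

I choose the tall white tube and check it in crops.

Run:
```python
import cv2,numpy as np
def crop(f,o,x0,y0,x1,y1,k):
    im=cv2.imread(f)[y0:y1,x0:x1]; im=cv2.resize(im,None,fx=k,fy=k,interpolation=cv2.INTER_CUBIC)
    for x in range((x0+9)//10*10,x1,10): cv2.putText(im,str(x),((x-x0)*k,8),0,.3,(0,0,255)); im[::4,(x-x0)*k]=(0,0,255)
    for y in range((y0+9)//10*10,y1,10): cv2.putText(im,str(y),(0,(y-y0)*k),0,.3,(0,0,255)); im[(y-y0)*k,::4]=(0,0,255)
    cv2.imwrite(o,im)
crop("pics/scene0.png","pics/c1.png",310,170,390,240,8)
crop("pics/side0.png","pics/c2.png",180,115,300,200,6)
crop("pics/side0.png","pics/c3.png",235,225,365,360,4)
```

```text
(no output)
```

View pics/c1.png

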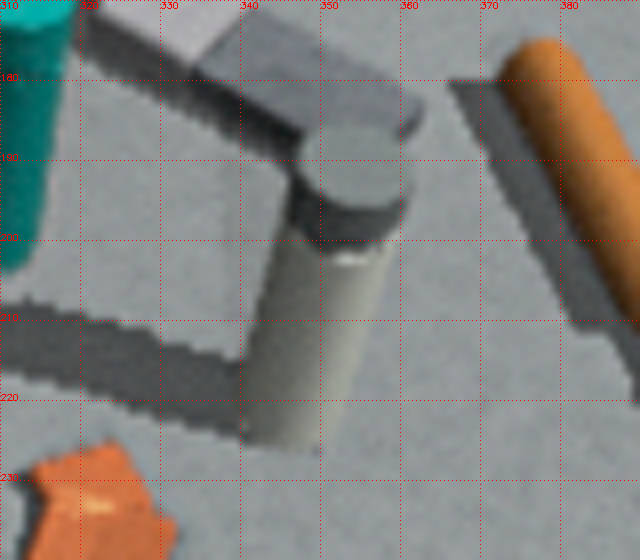

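View pics/c2.png

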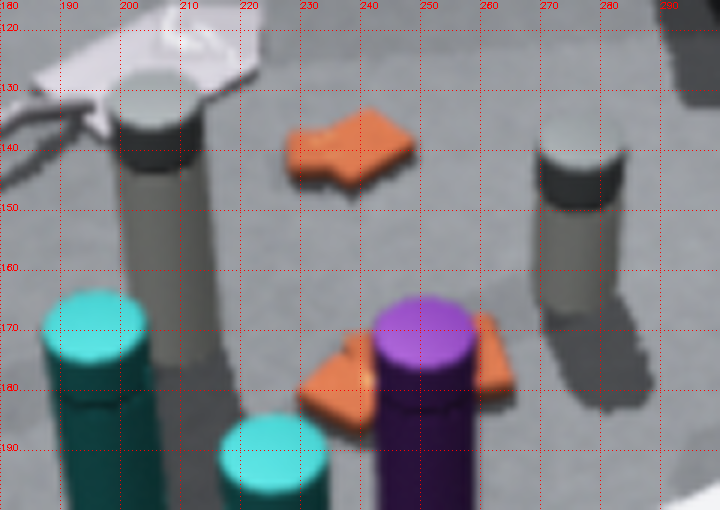

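View pics/c3.png

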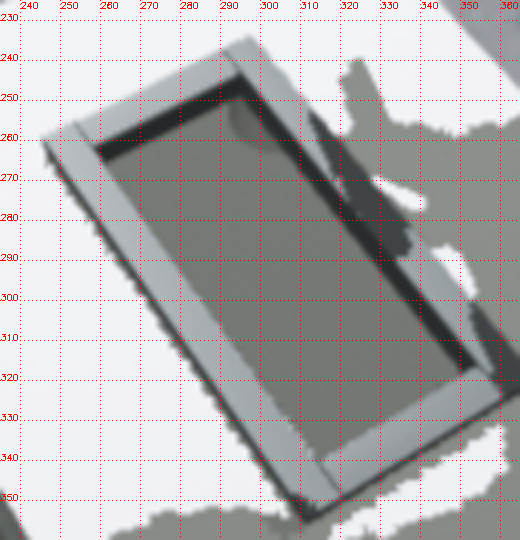

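The tall white tube has a white body, a dark grey side on its cap and a full-length shaft, so it is the right one. The centre of its top face is at scene (354,190), side (205.3,131.7). In the side view the rim's inner corners are at about (258.5,262), (295.5,243), (354.5,315.5) and (315,341).

```bash
cat > h.py <<'E'
import numpy as np
from rig import env
from scipy.optimize import least_squares
C={n:env.camera_model(n) for n in("scene","side","wrist")}
def proj(n,P):
    P=np.atleast_2d(P); c=C[n]; X=P@c["R"].T+c["t"]; u=X@c["intrinsics"].T; return u[:,:2]/u[:,2:]
def tri(obs):
    return least_squares(lambda X:np.concatenate([(proj(n,X)[0]-p) for n,p in obs]),[600,0,100])
def atz(n,p,z):
    return least_squares(lambda X:proj(n,[X[0],X[1],z])[0]-p,[600,0]).x
E
python3 - <<'E'
from h import *
r=tri([("scene",(354,190.3)),("side",(205.3,131.7))]);print("top",r.x,r.fun)
for n,p in(("scene",(354,190.3)),("side",(205.3,131.7))):print(n,atz(n,p,110))
r=tri([("side",(276.3,138.5)),("scene",(332,253))]);print("short top",r.x,r.fun)
print("short",atz("side",(276.5,138.5),70))
obs=np.array([(258.5,262),(295.5,243),(354.5,315.5),(315,341)])
for p in obs: print(atz("side",p,123))
import itertools
L=np.array([(-33,-70),(33,-70),(33,70),(-33,70)])
for rev in(0,1):
  for k in range(4):
    O=np.roll(obs if not rev else obs[::-1],k,0)
    def f(q):
        c,s=np.cos(q[2]),np.sin(q[2]); R=np.array([[c,-s],[s,c]])
        P=np.c_[L@R.T+q[:2],np.full(4,123)]
        return (proj("side",P)-O).ravel()
    r=least_squares(f,[550,-150,0]); 
    if r.cost<50: print(r.x[:2],np.degrees(r.x[2]),r.cost,r.fun.round(1))
E
```

```text
top [449.42606043 229.50694753 107.3541914 ] [-0.02308887  0.0218068  -0.02084402 -0.02030381]
scene [451.97084667 229.4597104 ]
side [449.0397049  226.19016028]
short top [593.91773304 217.43797501  67.16032994] [ 0.32949905  0.25798966  0.31958916 -0.2446819 ]
short [592.81148666 215.09789957]
[ 464.90581691 -103.69689843]
[528.15561705 -85.44887387]
[ 565.34987446 -219.920437  ]
[ 502.04293369 -239.25922551]
[ 515.07120493 -162.13024742] 15.626477086868034 0.4790407442943585 [-0.2 -0.6  0.5  0.4 -0.   0.2 -0.3  0. ]
[ 515.07120498 -162.13024746] -164.37352292084148 0.47904074429439614 [-0.   0.2 -0.3  0.  -0.2 -0.6  0.5  0.4]
```

Run:
```python
from h import *
for nm,a,b in(("tq1",(311,168.5),(197,169)),("tq2",(280,174),(227,190.5)),("pur",(288.5,195),(251,171))):
    for s in (a,):pass
    r=tri([("scene",a),("side",b)]);print(nm,r.x.round(1),r.fun.round(2))
for nm,a in(("blade nearest",(360,184)),("blade",(345,172)),("handle L",(372,181))):print(nm,atz("scene",a,10))
```

```text
tq1 [414.8 126.2 110.2] [ 0.16 -0.14  0.13  0.12]
tq2 [454.6  63.  108.3] [-0.43  0.33 -0.32 -0.26]
pur [507.6  99.4 106.9] [-0.03  0.02 -0.02 -0.02]
blade nearest [325.56492924 243.64314677]
blade [293.63093923 199.28768461]
handle L [304.74606161 271.38758582]
```

Call:
apply_moves --moves '[{"offset": [28,-22,0],"angular": [0,0,0],"jaw": 1},{"offset": [28,-22,0],"angular": [0,0,0],"jaw": 1},{"offset": [28,-22,0],"angular": [0,0,0],"jaw": 1},{"offset": [28,-22,0],"angular": [0,0,0],"jaw": 1},{"offset": [28,-22,0],"angular": [0,0,0],"jaw": 1},{"offset": [28,-22,0],"angular": [0,0,0],"jaw": 1},{"offset": [28,-22,0],"angular": [0,0,0],"jaw": 1},{"offset": [28,-22,0],"angular": [0,0,0],"jaw": 1}]' --force 40

```text
t: 0.82
ee_pos: [447.7, 225.0, 404.6]
eef_rot: [-180.0, -0.0, 90.0]
ft_force: [0.6, 1.2, 0.3]
finger_gap: 85.0
```

Call:
apply_moves --moves '[{"offset": [0,0,0],"angular": [0,0,7],"jaw": 1},{"offset": [0,0,0],"angular": [0,0,7],"jaw": 1},{"offset": [0,0,0],"angular": [0,0,7],"jaw": 1},{"offset": [0,0,0],"angular": [0,0,7],"jaw": 1},{"offset": [0,0,0],"angular": [0,0,7],"jaw": 1},{"offset": [0,0,0],"angular": [0,0,7],"jaw": 1},{"offset": [0,0,0],"angular": [0,0,7],"jaw": 1},{"offset": [0,0,0],"angular": [0,0,7],"jaw": 1}]'

```text
t: 1.48
ee_pos: [448.9, 224.0, 404.6]
eef_rot: [-180.0, 0.0, 33.7]
ft_force: [0.3, -0.1, 0.1]
finger_gap: 85.5
```

Call:
apply_moves --moves '[{"offset": [0,0,0],"angular": [0,0,7],"jaw": 1},{"offset": [0,0,0],"angular": [0,0,7],"jaw": 1},{"offset": [0,0,0],"angular": [0,0,4.4],"jaw": 1},{"offset": [0,0,0],"angular": [0,0,0],"jaw": 1},{"offset": [0,0,0],"angular": [0,0,0],"jaw": 1}]'

```text
t: 1.9
ee_pos: [449.0, 224.0, 404.6]
eef_rot: [180.0, 0.0, 15.8]
ft_force: [0.4, -0.3, -0.1]
finger_gap: 85.7
```

Run:
```python
from rig import env
import cv2
s=env.read_state(); print(s['t'],s['ee_pos'],s['eef_rot'],s['q'],s['ft_force'])
im=env.snapshot("wrist"); cv2.imwrite("pics/wrist1.png",im[:,:,::-1])
im=env.snapshot("scene"); cv2.imwrite("pics/scene1.png",im[:,:,::-1])
```

```text
1.9 [448.95710494 223.96769762 404.59391624] [1.79998945e+02 1.34054859e-02 1.57597134e+01] [ 1.96905754e+01  1.84086642e+01  9.41538104e+01 -1.44099329e-04
  6.74509716e+01  9.39309171e+01] [ 0.43939508 -0.33894984 -0.11300557]
```

View pics/wrist1.png

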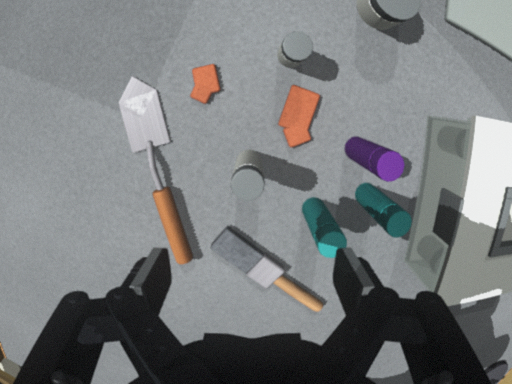

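View pics/scene1.png

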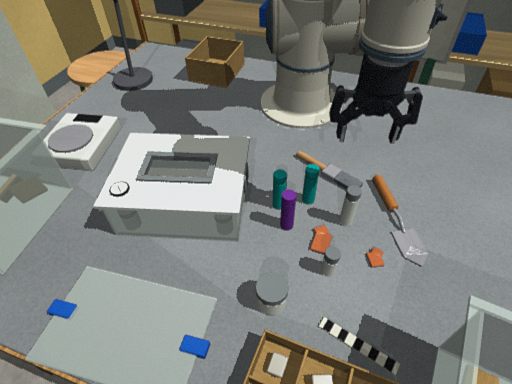

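The wrist view shows the long tube's top face centred at about (248,183). The port is now clear in the scene view, at about (177,167). I'll measure both.

```bash
cat >> h.py <<'E'
from scipy.spatial.transform import Rotation as Ro
import cv2
def wpt(p,pos,rpy,z):
    c=C["wrist"];K=c["intrinsics"];d=np.array([(p[0]-K[0,2])/K[0,0],(p[1]-K[1,2])/K[1,1]])
    th=np.linalg.norm(d);v=np.r_[np.sin(th)*d/max(th,1e-9),np.cos(th)]
    T=c["T_tool_cam"];R=Ro.from_euler("xyz",rpy,degrees=True).as_matrix()
    o=R@T[:3,3]+pos;v=R@T[:3,:3]@v
    return o+v*(z-o[2])/v[2]
def crop(f,o,x0,y0,x1,y1,k):
    im=cv2.imread(f)[y0:y1,x0:x1]; im=cv2.resize(im,None,fx=k,fy=k,interpolation=cv2.INTER_CUBIC)
    for x in range((x0+9)//10*10,x1,10): cv2.putText(im,str(x),((x-x0)*k,8),0,.3,(0,0,255)); im[::4,(x-x0)*k]=(0,0,255)
    for y in range((y0+9)//10*10,y1,10): cv2.putText(im,str(y),(0,(y-y0)*k),0,.3,(0,0,255)); im[(y-y0)*k,::4]=(0,0,255)
    cv2.imwrite(o,im)
E
python3 - <<'E'
from h import *
crop("pics/wrist1.png","pics/d1.png",220,140,280,210,8)
crop("pics/scene1.png","pics/d2.png",130,140,230,195,7)
print(wpt((248,182.5),[448.96,223.97,404.59],[180,0,15.76],110))
E
```

```text
[452.57090979 228.73445544 110.        ]
```

View pics/d1.png

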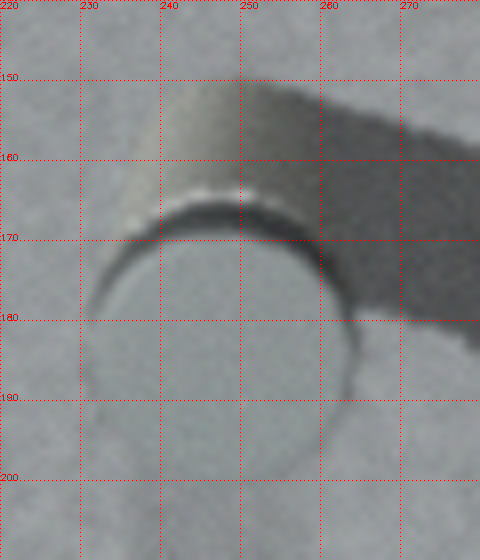

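View pics/d2.png

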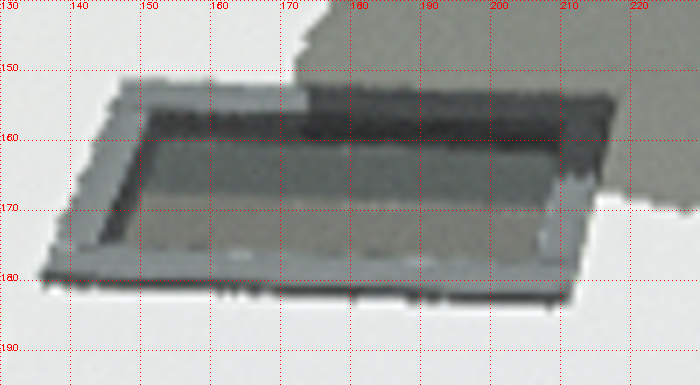

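Run:
```python
from h import *
print(wpt((247.3,184.5),[448.96,223.97,404.59],[180,0,15.76],110))
L=np.array([(-33,70),(-33,-70),(33,-70),(33,70)])
O=np.array([(210.5,157.5),(150.8,155.3),(144.3,175),(206.5,177)])
# order: scene right=+y; up = -x
def f(q):
    c,s=np.cos(q[2]),np.sin(q[2]); R=np.array([[c,-s],[s,c]])
    return (proj("scene",np.c_[L@R.T+q[:2],np.full(4,123)])-O).ravel()
r=least_squares(f,[515,-160,.27]);print(r.x[:2],np.degrees(r.x[2]),r.fun.round(1))
for p in O:print(atz("scene",p,123))
```

```text
[450.53724679 228.84403412 110.        ]
[ 516.7016534  -159.43570999] 16.425494857973845 [ 0.1 -0.5  0.6  0.2 -0.5  0.3 -0.2  0. ]
[ 467.06129949 -101.09922937]
[ 504.70915314 -237.62816751]
[ 566.98012382 -216.67247678]
[528.35972205 -82.61651733]
```

Call:
apply_moves --moves '[{"offset": [2.8,-3.8,0],"angular": [0,0,0],"jaw": 1},{"offset": [0,0,30],"angular": [0,0,0],"jaw": 1},{"offset": [0,0,30],"angular": [0,0,0],"jaw": 1},{"offset": [0,0,30],"angular": [0,0,0],"jaw": 1},{"offset": [0,0,10],"angular": [0,0,0],"jaw": 1},{"offset": [0,0,0],"angular": [0,0,0],"jaw": 1},{"offset": [0,0,0],"angular": [0,0,0],"jaw": 1}]'

```text
t: 2.58
ee_pos: [450.9, 228.7, 304.6]
eef_rot: [180.0, 0.0, 15.7]
ft_force: [0.2, -0.3, 0.3]
finger_gap: 85.8
```

Run:
```python
from h import *
s=env.read_state(); print(s['t'],s['ee_pos'],s['eef_rot'],s['ft_force'])
im=env.snapshot("wrist"); cv2.imwrite("pics/wrist2.png",im[:,:,::-1])
crop("pics/wrist2.png","pics/e2.png",190,180,310,280,6)
```

```text
2.5833 [450.86571856 228.65034316 304.61279568] [1.79999261e+02 4.64805834e-02 1.56529488e+01] [ 0.16576281 -0.34394668  0.31665887]
```

View pics/wrist2.png

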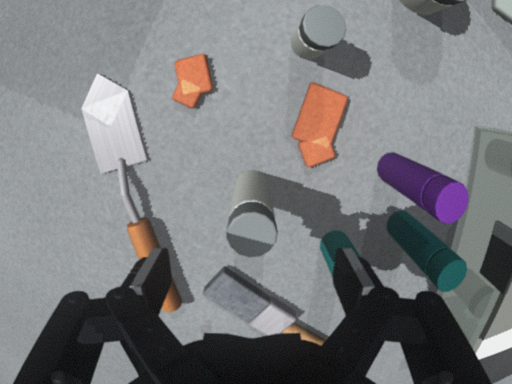

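View pics/e2.png

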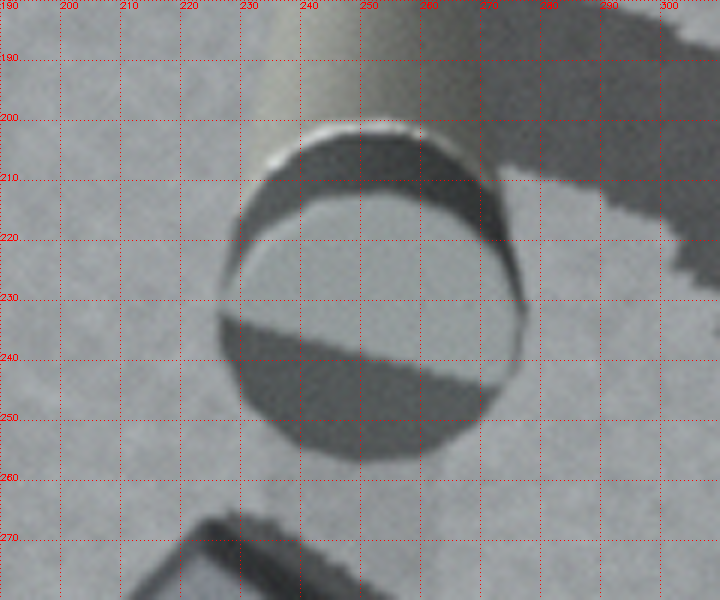

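Run:
```python
from h import *
P=wpt((251.7,234.5),[450.87,228.65,304.61],[180,0.0,15.65],110);print(P)
R=Ro.from_euler("xyz",[180,0,15.65],degrees=True).as_matrix();print(R.T@(P-[450.87,228.65,304.61]))
```

```text
[450.83932073 228.85330624 110.        ]
[ 2.53020276e-02 -2.04045225e-01  1.94610000e+02]
```

The wrist view shows the tube's top face at (252,234.5), 0.2 mm from the tool axis. I'll go down and grip.

Call:
apply_moves --moves '[{"offset": [0,0,20],"angular": [0,0,0],"jaw": 1},{"offset": [0,0,20],"angular": [0,0,0],"jaw": 1},{"offset": [0,0,14],"angular": [0,0,0],"jaw": 1},{"offset": [0,0,4],"angular": [0,0,0],"jaw": 1},{"offset": [0,0,0],"angular": [0,0,0],"jaw": 1},{"offset": [0,0,0],"angular": [0,0,0],"jaw": 0.5},{"offset": [0,0,0],"angular": [0,0,0],"jaw": 0.3},{"offset": [0,0,0],"angular": [0,0,0],"jaw": 0.3}]' --force 40

```text
t: 3.3
ee_pos: [451.0, 228.6, 247.7]
eef_rot: [-180.0, -0.1, 15.6]
ft_force: [0.5, -0.4, -0.4]
finger_gap: 51.9
```

Call:
apply_moves --moves '[{"offset": [0,0,0],"angular": [0,0,0],"jaw": 0.2},{"offset": [0,0,0],"angular": [0,0,0],"jaw": 0.2},{"offset": [0,0,0],"angular": [0,0,0],"jaw": 0.2},{"offset": [0,0,0],"angular": [0,0,0],"jaw": 0.2},{"offset": [0,0,0],"angular": [0,0,0],"jaw": 0.2},{"offset": [0,0,0],"angular": [0,0,0],"jaw": 0.2}]'

```text
t: 3.8
ee_pos: [450.9, 228.5, 247.4]
eef_rot: [-180.0, -0.1, 15.6]
ft_force: [-1.0, -0.5, 9.5]
finger_gap: 31.0
```

Call:
apply_moves --moves '[{"offset": [0,0,0],"angular": [0,0,0],"jaw": 0},{"offset": [0,0,0],"angular": [0,0,0],"jaw": 0},{"offset": [0,0,0],"angular": [0,0,0],"jaw": 0}]'

```text
t: 4.05
ee_pos: [450.9, 228.5, 247.4]
eef_rot: [-180.0, -0.1, 15.6]
ft_force: [-0.5, 1.1, 9.6]
finger_gap: 31.3
```

Call:
apply_moves --moves '[{"offset": [0,0,-5],"angular": [0,0,0],"jaw": 0},{"offset": [0,0,-10],"angular": [0,0,0],"jaw": 0},{"offset": [0,0,-20],"angular": [0,0,0],"jaw": 0},{"offset": [0,0,-30],"angular": [0,0,0],"jaw": 0},{"offset": [0,0,-30],"angular": [0,0,0],"jaw": 0},{"offset": [0,0,-30],"angular": [0,0,0],"jaw": 0},{"offset": [0,0,-25],"angular": [0,0,0],"jaw": 0},{"offset": [0,0,-15],"angular": [0,0,0],"jaw": 0}]'

```text
t: 4.72
ee_pos: [450.6, 228.4, 415.5]
eef_rot: [-180.0, -0.2, 15.6]
ft_force: [0.1, -0.0, -0.8]
finger_gap: 31.1
```

Call:
apply_moves --moves '[{"offset": [0,0,0],"angular": [0,0,0],"jaw": 0},{"offset": [0,0,0],"angular": [0,0,0],"jaw": 0}]'

```text
t: 4.88
ee_pos: [450.5, 228.4, 412.8]
eef_rot: [-180.0, -0.1, 15.6]
ft_force: [-0.7, 0.1, -0.5]
finger_gap: 31.0
```

Run:
```python
from h import *
s=env.read_state(); print(s['t'],s['ee_pos'],s['eef_rot'],s['ft_force'],s['finger_gap'])
for n in("wrist","side","scene"):
  im=env.snapshot(n); cv2.imwrite(f"pics/{n}3.png",im[:,:,::-1])
crop("pics/side3.png","pics/f1.png",150,0,290,130,5)
crop("pics/scene3.png","pics/f2.png",300,90,420,220,5)
```

```text
4.8833 [450.4912878  228.3520361  412.77174734] [-1.79990674e+02 -1.12476589e-01  1.56006873e+01] [-0.68324133  0.1189114  -0.50394211] 31.043546255750346
```

View pics/wrist3.png

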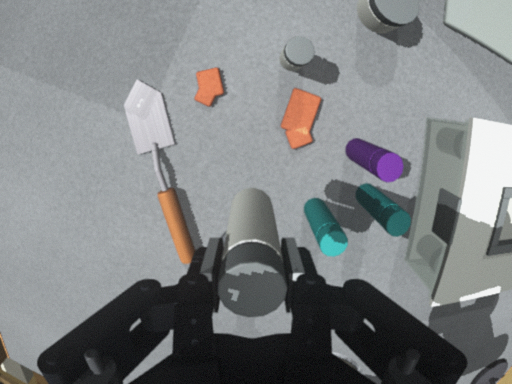

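View pics/f1.png

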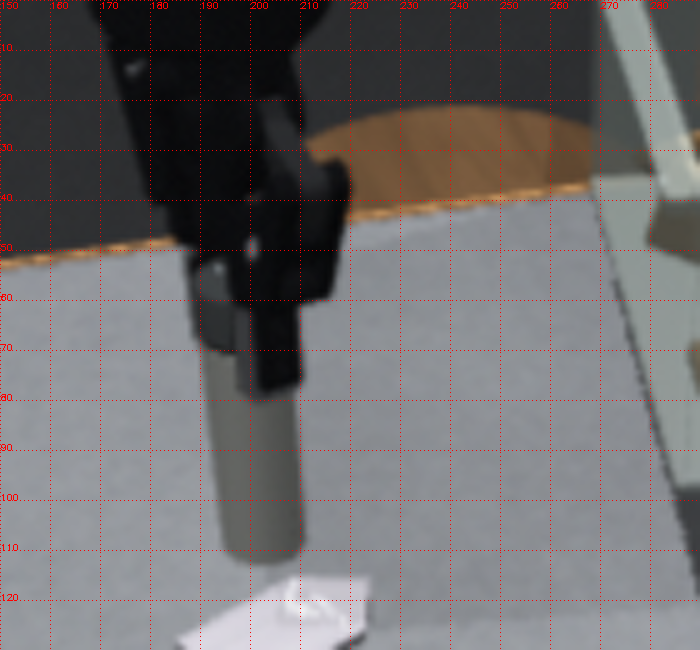

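View pics/f2.png

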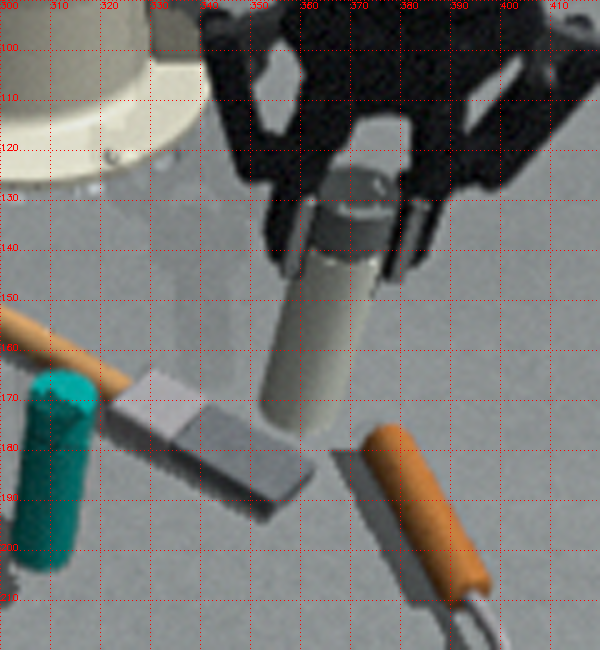

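The tube is held by its cap and top of the body and hangs upright, with its foot at about side (201,109). I'm moving it above the port.

Call:
apply_moves --moves '[{"offset": [-1,8,0],"angular": [0,0,0],"jaw": 0},{"offset": [-2,18,0],"angular": [0,0,0],"jaw": 0},{"offset": [-3,26,0],"angular": [0,0,0],"jaw": 0},{"offset": [-3,30,0],"angular": [0,0,0],"jaw": 0},{"offset": [-3,30,0],"angular": [0,0,0],"jaw": 0},{"offset": [-3,30,0],"angular": [0,0,0],"jaw": 0},{"offset": [-3,30,0],"angular": [0,0,0],"jaw": 0},{"offset": [-3,30,0],"angular": [0,0,0],"jaw": 0}]'

```text
t: 5.7
ee_pos: [484.5, 26.2, 411.0]
eef_rot: [-180.0, 0.1, 15.6]
ft_force: [-0.8, -0.5, -0.5]
finger_gap: 31.1
```

Call:
apply_moves --moves '[{"offset": [-3,30,0],"angular": [0,0,0],"jaw": 0},{"offset": [-3,30,0],"angular": [0,0,0],"jaw": 0},{"offset": [-3,30,0],"angular": [0,0,0],"jaw": 0},{"offset": [-3,30,0],"angular": [0,0,0],"jaw": 0},{"offset": [-3,30,0],"angular": [0,0,0],"jaw": 0},{"offset": [-3,22,0],"angular": [0,0,0],"jaw": 0},{"offset": [-2,12,0],"angular": [0,0,0],"jaw": 0},{"offset": [-0.7,6.6,0],"angular": [0,0,0],"jaw": 0}]'

```text
t: 6.37
ee_pos: [515.9, -162.7, 410.9]
eef_rot: [-180.0, 0.1, 15.5]
ft_force: [-0.6, -0.5, -1.0]
finger_gap: 31.2
```

Call:
apply_moves --moves '[{"offset": [0,0,0],"angular": [0,0,0],"jaw": 0},{"offset": [0,0,0],"angular": [0,0,0],"jaw": 0},{"offset": [0,0,0],"angular": [0,0,0],"jaw": 0}]'

```text
t: 6.62
ee_pos: [515.9, -159.9, 411.5]
eef_rot: [-180.0, 0.0, 15.7]
ft_force: [-0.3, 0.3, -0.4]
finger_gap: 30.7
```

Run:
```python
from h import *
s=env.read_state(); print(s['t'],s['ee_pos'],s['eef_rot'],s['ft_force'],s['finger_gap'])
for n in("wrist","side","scene"):
  im=env.snapshot(n); cv2.imwrite(f"pics/{n}4.png",im[:,:,::-1])
crop("pics/side4.png","pics/g1.png",230,190,370,360,4)
crop("pics/scene4.png","pics/g2.png",120,60,240,200,5)
```

```text
6.6167 [ 515.90047604 -159.89334935  411.53644213] [-1.79965884e+02  2.18456016e-02  1.56524611e+01] [-0.32235964  0.30190241 -0.38655331] 30.680933724430755
```

View pics/wrist4.png

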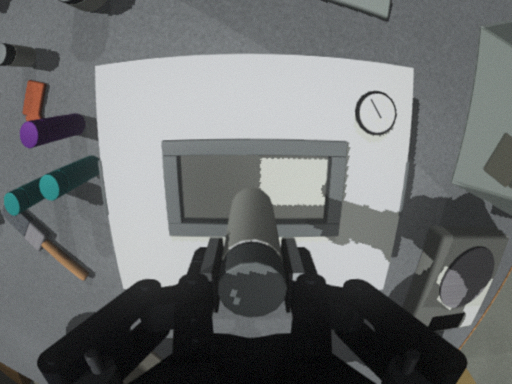

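View pics/g1.png

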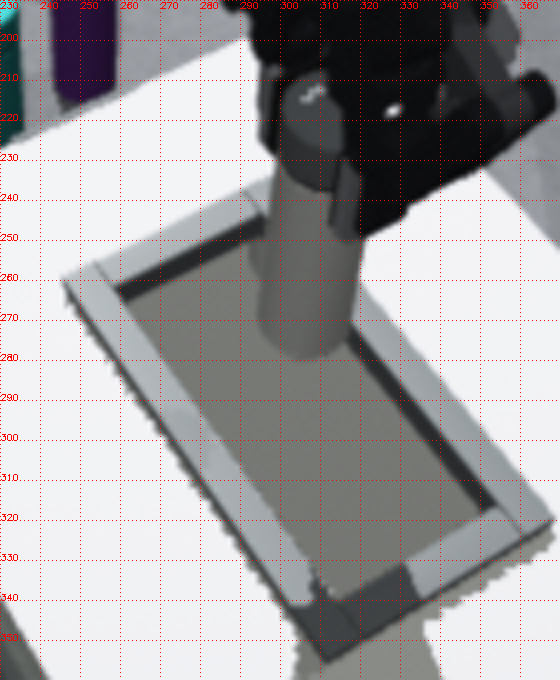

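View pics/g2.png

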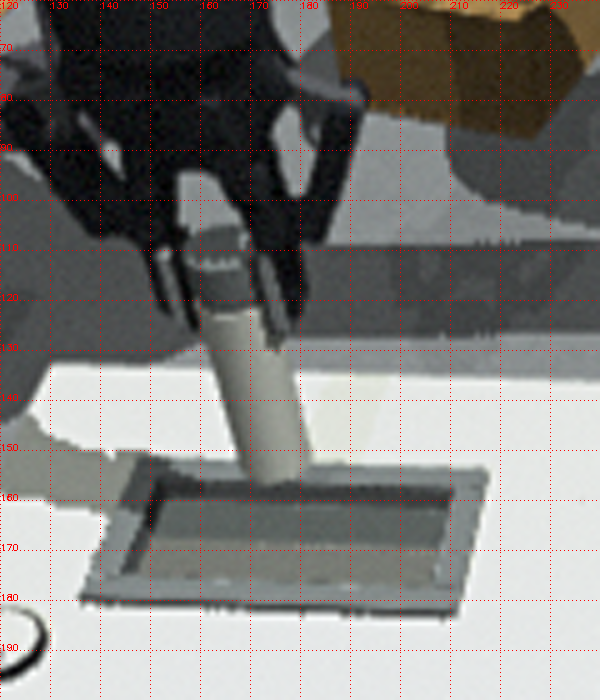

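Run:
```python
from h import *
crop("pics/wrist4.png","pics/g3.png",150,130,360,250,3)
```

```text
(no output)
```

View pics/g3.png

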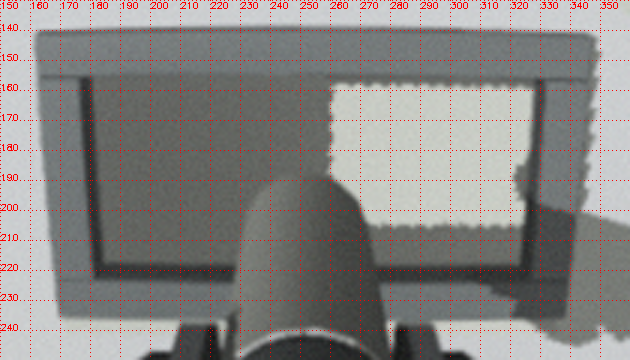

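Run:
```python
from h import *
pos=np.array([515.9,-159.89,411.54]);rpy=[180,0,15.65]
R=Ro.from_euler("xyz",rpy,degrees=True).as_matrix()
def show(O,nm):
    W=np.array([wpt(p,pos,rpy,123) for p in O]); T=(W-pos)@R
    print(nm,"centre tool",T.mean(0)[:2].round(1),"world",W.mean(0)[:2].round(1)); print(T[:,:2].round(1).tolist())
show([(176.5,155.5),(331.5,156),(327,223),(180.5,223)],"inner")
show([(162,141),(349,142),(338,235.5),(170,235.5)],"outer")
# predicted foot of held tube vs pictures
f=pos+R@[0,0,247.4]
t=pos+R@[0,0,137.4]
print("foot",f,proj("side",f),proj("scene",f),"top",proj("side",t),proj("scene",t))
th=np.linspace(0,2*np.pi,200)
c=f+np.c_[16*np.cos(th),16*np.sin(th),0*th]
for n in("side","scene"):
    q=proj(n,c);print(n,q.min(0),q.max(0))
```

```text
inner centre tool [-1.1  1.9] world [ 515.4 -162. ]
[[32.1, -67.9], [31.6, 72.0], [-34.1, 72.8], [-33.9, -69.1]]
outer centre tool [-1.2  2.9] world [ 515.5 -163. ]
[[45.8, -80.9], [45.0, 88.0], [-48.0, 85.7], [-47.7, -81.3]]
foot [ 515.9  -159.89  164.14] [[306.82423263 269.83967035]] [[174.47396524 151.82024596]] top [[314.74967586 216.71876073]] [[163.56129029 108.71041626]]
side [294.81577081 259.85058716] [318.85925664 280.19949678]
scene [167.07181533 147.05990782] [181.84887453 156.71553847]
```

The estimates from the three cameras agree to about 2 mm. The tube's foot lies where predicted, so it is upright and has not slipped. A small shift centres it, then I lower it.

Call:
apply_moves --moves '[{"offset": [-0.7,1.2,0],"angular": [0,0,0],"jaw": 0},{"offset": [0,0,0],"angular": [0,0,0],"jaw": 0},{"offset": [0,0,10],"angular": [0,0,0],"jaw": 0},{"offset": [0,0,15],"angular": [0,0,0],"jaw": 0},{"offset": [0,0,15],"angular": [0,0,0],"jaw": 0},{"offset": [0,0,15],"angular": [0,0,0],"jaw": 0},{"offset": [0,0,15],"angular": [0,0,0],"jaw": 0},{"offset": [0,0,0],"angular": [0,0,0],"jaw": 0}]'

```text
t: 7.43
ee_pos: [514.9, -161.9, 338.7]
eef_rot: [-179.8, 0.2, 15.6]
ft_force: [-1.1, 0.4, -1.3]
finger_gap: 30.9
```

Run:
```python
from h import *
s=env.read_state(); print(s['t'],s['ee_pos'],s['eef_rot'],s['ft_force'],s['finger_gap'])
for n in("side","scene"):
  im=env.snapshot(n); cv2.imwrite(f"pics/{n}5.png",im[:,:,::-1])
crop("pics/side5.png","pics/i1.png",230,190,370,360,4)
crop("pics/scene5.png","pics/i2.png",120,90,240,200,5)
```

```text
7.4333 [ 514.90688931 -161.91991541  338.67408004] [-179.84005799    0.19539323   15.59732869] [-1.14188762  0.35693617 -1.28384555] 30.85877078071307
```

View pics/i1.png

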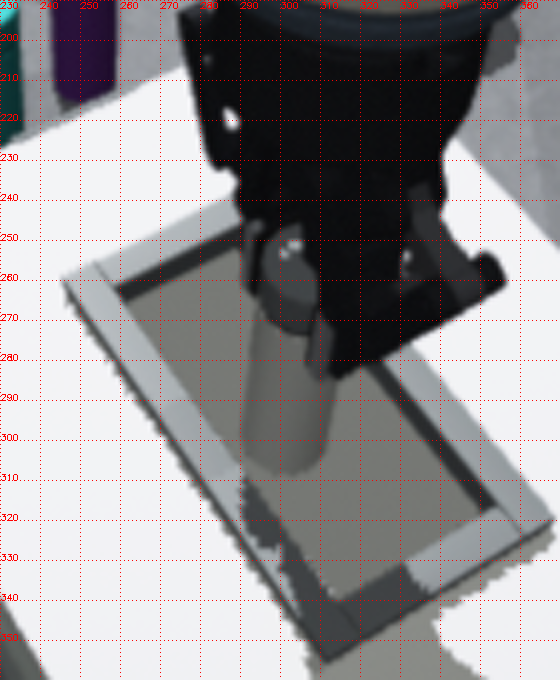

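View pics/i2.png

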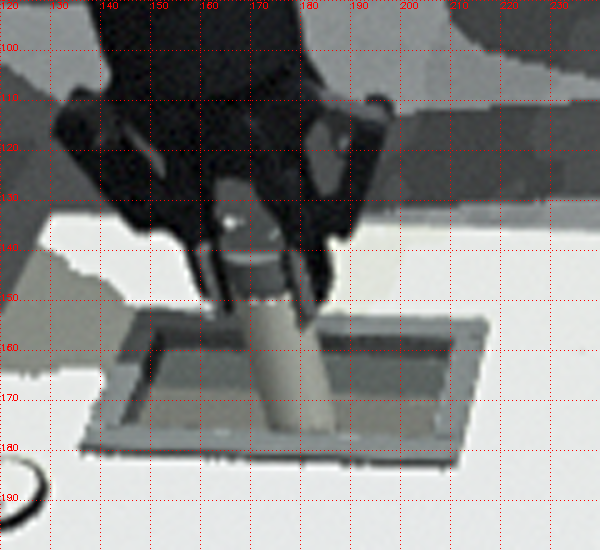

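The side and scene views show the tube's foot inside the slot with wide margins on all sides. I'm continuing down.

Call:
apply_moves --moves '[{"offset": [0,0,14],"angular": [0,0,0],"jaw": 0},{"offset": [0,0,14],"angular": [0,0,0],"jaw": 0},{"offset": [0,0,14],"angular": [0,0,0],"jaw": 0},{"offset": [0,0,14],"angular": [0,0,0],"jaw": 0},{"offset": [0,0,10],"angular": [0,0,0],"jaw": 0},{"offset": [0,0,6],"angular": [0,0,0],"jaw": 0},{"offset": [0,0,2],"angular": [0,0,0],"jaw": 0},{"offset": [0,0,0],"angular": [0,0,0],"jaw": 0}]'

```text
t: 8.2
ee_pos: [515.9, -162.3, 267.8]
eef_rot: [180.0, -0.0, 15.6]
ft_force: [-0.1, 0.7, -0.2]
finger_gap: 31.1
```

Call:
apply_moves --moves '[{"offset": [0,0,0],"angular": [0,0,0],"jaw": 0},{"offset": [0,0,0],"angular": [0,0,0],"jaw": 0},{"offset": [0,0,0],"angular": [0,0,0],"jaw": 0},{"offset": [0,0,0],"angular": [0,0,0],"jaw": 0}]'

```text
t: 8.53
ee_pos: [515.8, -162.3, 268.1]
eef_rot: [180.0, -0.0, 15.6]
ft_force: [0.4, 0.1, -0.1]
finger_gap: 31.0
```

Call:
apply_moves --moves '[{"offset": [0,0,3],"angular": [0,0,0],"jaw": 0},{"offset": [0,0,3],"angular": [0,0,0],"jaw": 0},{"offset": [0,0,2],"angular": [0,0,0],"jaw": 0},{"offset": [0,0,1],"angular": [0,0,0],"jaw": 0},{"offset": [0,0,1],"angular": [0,0,0],"jaw": 0},{"offset": [0,0,0],"angular": [0,0,0],"jaw": 0},{"offset": [0,0,0],"angular": [0,0,0],"jaw": 0},{"offset": [0,0,0],"angular": [0,0,0],"jaw": 0}]'

```text
t: 9.2
ee_pos: [515.8, -162.3, 257.7]
eef_rot: [180.0, -0.0, 15.6]
ft_force: [-0.7, 0.3, -1.3]
finger_gap: 31.3
```

Call:
apply_moves --moves '[{"offset": [0,0,0.6],"angular": [0,0,0],"jaw": 0},{"offset": [0,0,0.6],"angular": [0,0,0],"jaw": 0},{"offset": [0,0,0],"angular": [0,0,0],"jaw": 0},{"offset": [0,0,0],"angular": [0,0,0],"jaw": 0}]'

```text
t: 9.53
ee_pos: [515.7, -162.3, 256.5]
eef_rot: [-180.0, 0.0, 15.6]
ft_force: [0.1, -0.0, -0.9]
finger_gap: 31.2
```

Call:
apply_moves --moves '[{"offset": [0,0,0.5],"angular": [0,0,0],"jaw": 0},{"offset": [0,0,0.5],"angular": [0,0,0],"jaw": 0},{"offset": [0,0,0],"angular": [0,0,0],"jaw": 0},{"offset": [0,0,0],"angular": [0,0,0],"jaw": 0}]'

```text
t: 9.87
ee_pos: [515.7, -162.3, 255.5]
eef_rot: [-180.0, 0.0, 15.6]
ft_force: [-0.3, 0.4, -0.2]
finger_gap: 30.9
```

Call:
apply_moves --moves '[{"offset": [0,0,0.4],"angular": [0,0,0],"jaw": 0},{"offset": [0,0,0],"angular": [0,0,0],"jaw": 0},{"offset": [0,0,0],"angular": [0,0,0],"jaw": 0}]'

```text
t: 10.12
ee_pos: [515.8, -162.3, 255.4]
eef_rot: [180.0, -0.0, 15.6]
ft_force: [-1.9, 0.9, 6.8]
finger_gap: 31.0
```

It touched the floor with 6.8 N at the predicted height (TCP z 255.4). I'm opening the jaws partway, which leaves room in the slot.

Call:
apply_moves --moves '[{"offset": [0,0,0],"angular": [0,0,0],"jaw": 0.42},{"offset": [0,0,0],"angular": [0,0,0],"jaw": 0.46},{"offset": [0,0,0],"angular": [0,0,0],"jaw": 0.5},{"offset": [0,0,0],"angular": [0,0,0],"jaw": 0.55},{"offset": [0,0,0],"angular": [0,0,0],"jaw": 0.6},{"offset": [0,0,0],"angular": [0,0,0],"jaw": 0.65},{"offset": [0,0,0],"angular": [0,0,0],"jaw": 0.65},{"offset": [0,0,0],"angular": [0,0,0],"jaw": 0.65}]'

```text
t: 10.78
ee_pos: [515.8, -162.3, 255.1]
eef_rot: [180.0, -0.0, 15.6]
ft_force: [-0.4, -0.5, -0.6]
finger_gap: 55.6
```

Run:
```python
from h import *
s=env.read_state(); print(s['t'],s['ee_pos'],s['eef_rot'],s['ft_force'],s['finger_gap'])
for n in("wrist","side"):
  im=env.snapshot(n); cv2.imwrite(f"pics/{n}6.png",im[:,:,::-1])
crop("pics/side6.png","pics/j1.png",230,190,370,360,4)
```

```text
10.7833 [ 515.76641208 -162.28632841  255.10297408] [ 1.79997731e+02 -3.18338645e-03  1.55994416e+01] [-0.3957101  -0.51792284 -0.62343602] 55.625734330650346
```

View pics/wrist6.png

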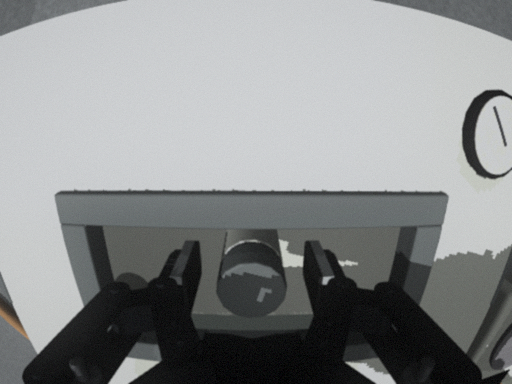

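View pics/j1.png

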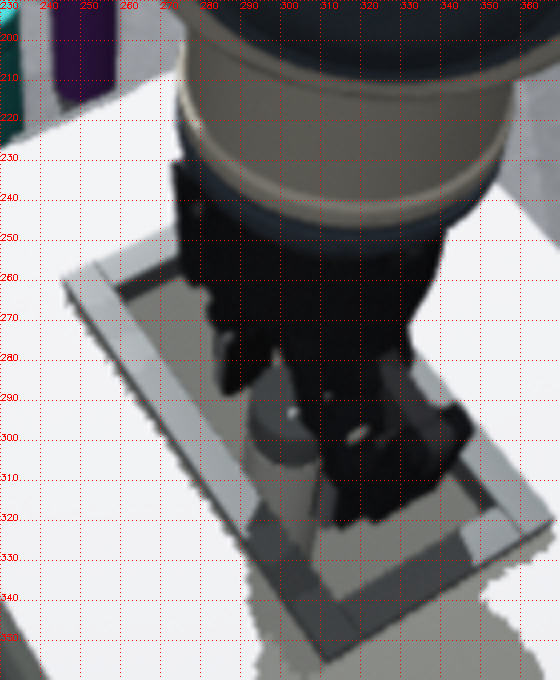

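The tube stands free between the opened pads, seen in the wrist view at about (252,285). Both fingers have clearance to the rim. I'll retreat straight up.

Call:
apply_moves --moves '[{"offset": [0,0,-4],"angular": [0,0,0],"jaw": 0.65},{"offset": [0,0,-8],"angular": [0,0,0],"jaw": 0.65},{"offset": [0,0,-14],"angular": [0,0,0],"jaw": 0.65},{"offset": [0,0,-20],"angular": [0,0,0],"jaw": 0.65},{"offset": [0,0,-25],"angular": [0,0,0],"jaw": 0.65},{"offset": [0,0,-25],"angular": [0,0,0],"jaw": 0.65},{"offset": [0,0,-25],"angular": [0,0,0],"jaw": 0.65},{"offset": [0,0,-25],"angular": [0,0,0],"jaw": 0.65}]'

```text
t: 11.55
ee_pos: [515.4, -162.1, 403.2]
eef_rot: [180.0, -0.0, 15.6]
ft_force: [1.0, -0.3, -1.0]
finger_gap: 55.6
```

Call:
apply_moves --moves '[{"offset": [-20,0,-10],"angular": [0,0,0],"jaw": 0.65},{"offset": [-20,0,0],"angular": [0,0,0],"jaw": 0.65},{"offset": [0,0,0],"angular": [0,0,0],"jaw": 0.65},{"offset": [0,0,0],"angular": [0,0,0],"jaw": 0.65},{"offset": [0,0,0],"angular": [0,0,0],"jaw": 0.65}]'

```text
t: 11.97
ee_pos: [477.5, -173.0, 411.5]
eef_rot: [180.0, -0.0, 15.6]
ft_force: [-1.1, -0.3, -0.3]
finger_gap: 55.6
```

Run:
```python
from h import *
s=env.read_state(); print(s['t'],s['ee_pos'],s['eef_rot'],s['ft_force'],s['finger_gap'])
for n in("wrist","side","scene"):
  im=env.snapshot(n); cv2.imwrite(f"pics/{n}7.png",im[:,:,::-1])
crop("pics/wrist7.png","pics/k0.png",150,130,360,280,3)
```

```text
11.9667 [ 477.4696635  -173.01635837  411.47351352] [ 1.79981866e+02 -3.27769226e-02  1.55817095e+01] [-1.12225581 -0.26085288 -0.27424082] 55.57967688222576
```

View pics/wrist7.png

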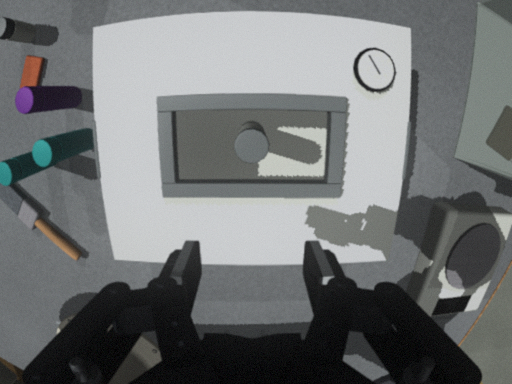

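View pics/side7.png

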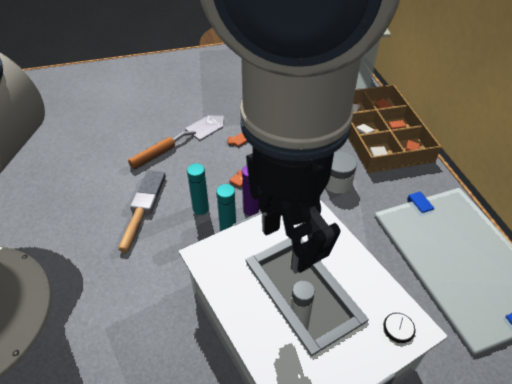

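View pics/scene7.png

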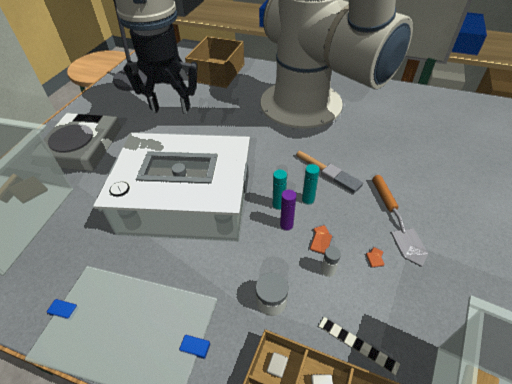

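The tube stands upright inside the box, its cap centred in the slot at wrist (252,144), side (303,292) and scene (179,169). The short tube is still at scene (332,260), and the gripper is clear. I'm handing in.

Run:
```python
from h import *
print(wpt((252,144),[477.47,-173.02,411.47],[180,0,15.58],118))
print(env.hand_in())
```

```text
[ 516.85791498 -162.16034214  118.        ]
the job is handed in; nothing more can be done
None
```

The long tube is standing upright on the dry box's floor, and I handed the job in at about 12 s of the 38 s allowed.

- **Grasp and lowering:** I gripped the long white tube at its cap with 40 N, jaws along the slot's long side, and carried it over the obstacles. I then lowered it through the centre of the slot. It met the floor gently, with about 7 N, at the predicted height. I opened the jaws partway and withdrew straight up.
- **Placement:** In the last pictures from all three cameras the tube is upright. I measured its top at (517, −162) mm, against a slot centre of about (515.5, −162) mm.
- **Rim contact:** No force above about 2 N showed in any reading during lowering or withdrawal, other than the floor contact. I read the force only between moves, not continuously.
- **Other objects:** The short tube, the jar and the coloured look-alikes are where they stood.
- **Disagreements:** The cameras' estimates of the slot centre differed by 2–3 mm. The first two-camera height estimate for the tube's top was also 2.6 mm low. Both were small against the slot's clearance.

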